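# Lock the loose cap of the light-curing unit

## Robot

A 6-joint arm with a two-finger parallel gripper is mounted at the origin on the work surface. World frame = base frame: x ahead of the robot, y to its left, z up, the work surface at z = 0. Lengths are in mm, angles in rad, forces in N, time in s.
With the tool pointing down it reaches from about 250 to 775 mm from the base axis. Payload 4 kg.
Tool frame: the origin (TCP) lies at the very end of the fingers, on their centre line; the grasp point (between the pads) lies 19 mm behind it; z points along the fingers, y is the direction in which the jaws open and shut (so a half turn about z gives the same grasp; the last joint's range is limited). The gripper opens to 85 mm and grips with 20 to 120 N. Pads are 22 mm wide; open, the fingers measure 114 mm over their backs; the gripper's body (76 mm by 85 mm) begins 54 mm behind the grasp point. The pads swing forward as they close: fully open they stand 13 mm farther back than shut.
Start: joints at [1.165, 0.087, 1.371, -0, 1.684, -0.103], TCP at [164.017, 524.995, 192.141] pointing down, gripper open.
Joint ranges: [-3.1, 3.1], [-0.76, 2.03], [0.27, 2.55], [-1.08, 4.22], [0.17, 2.65], [-2.57, 2.57]. Speed limits (rad/s): [2.79, 2.79, 3.14, 3.14, 3.14, 3.14].

## Interface

Orientations are given as a 3x3 rotation matrix whose columns are the frame's x, y, z axes.
In Python, from plant import ctrl gives the robot as it stands.
- The arm moves only by the tool jog_arm, never from a script. Its argument "moves" is a list that holds one entry, the list of rows, each a list of 6 numbers: the shift along the world's x, y, z in mm, then the turn, a rotation vector about the world's x, y, z in rad. A call has 1 to 5 rows; each row is the pose to reach, as a shift and turn from the pose commanded when the call began; what a row does not reach only later rows make up. A row lasts 1/8 s, in which the tool goes at most 62.5 mm and 10.7 degrees, less where a joint would pass 70% of its speed; a pose out of reach is approached as far as the arm can. A call with a gripper value outside its range is refused whole. "hand" is the opening, from 0 (shut) to 1 (fully open), set as the call begins (left out, the last holds). The fingers move at their own pace and stop on an object; "squeeze" is the grip in N (left out, the last holds). Time passes only in rows, so rows that repeat a pose let the fingers close. It gives the time, the measured TCP pose, the force and the opening at its end, in the units of the state.
- ctrl.sense(): the state, without advancing time (a new reading comes with each control period).
- ctrl.read_camera(name): name is "scene" or "top" or "wrist"; returns a dict with "image" (480x640x3 uint8, red, green, blue), "K" (3x3 intrinsics, pixels), "camera_from_world" (4x4, takes a point from world to camera coordinates). Camera axes: x right, y down, z forward; pixel columns grow to the right and rows downward; lengths in mm; the calibration is good to about 2 mm. A picture is of the moment at which its call begins. There is no depth.
- ctrl.sign_off(): hands the job in, once; it reports no verdict.
The state is a dict: "clock": time; "joints": joint angles; "joint_vel": joint speeds; "joint_efforts": joint torques, N m; "ee_pos": TCP position; "orientation": TCP orientation; "wrist_force": force on the tool from outside, world axes, zero at the start; "moment": the same for the moment, N m; "finger_gap": finger opening in mm.
Only numpy, scipy, OpenCV 4.12 (cv2) and the standard library are available. Lean on these libraries where they do the work, as an engineer would, in place of code of your own. Each camera call takes 0.05 s, during which the arm holds its last target. There are 200 camera calls.

## Task

One of the two round caps on the light-curing unit only sits loosely in its collar, its handle askew; the other is already locked, its handle squarely front to back across the unit's long side. Lock the loose one: push it straight down against its spring, turn it about 60 degrees clockwise (seen from above) while it is down, and let it rise into its notches and go, so that its handle ends parallel to that of the other cap. Leave the locked cap as it is.

Things in the scene. Friction and masses are not known exactly. Their poses are not given: they have to be found in the camera images.
- open_cap_grip (a point): Loose cap, the one to lock (in either collar): grey, round body 55 mm across, 36 mm high, topped by a bar handle, 50 mm long, 14 thick, 44 high. Point: on its axis, in the handle, 24 mm above the round body, 20 below the handle's top, 163 above the table at the start. x runs along the handle, y across it (grip so), z up. At the start x is 60 degrees (within 4) counter-clockwise of the unit's x.
- shut_cap_grip (a point): Same point of the other cap, alike in shape and size, already locked in the other collar: its handle lies along the unit's x axis, within 3 degrees (either way round). Not to be disturbed.
- unit: Light-curing unit, fixed on the table: white box 190 mm deep (x), 360 wide (y), deck 85 above the table. Origin: centre of its underside; x points from the control panel to the vents, z up. On the deck at y = -80 and +80 mm stand two aluminium collars, 80 mm outer diameter, rims 125 above the table, each with a cap whose round body ends 14 mm above the rim at the start.
- open_cap: Foot of the loose cap: centre of its underside, 60 mm below its grip point, on a spring plate (4 N at first, 14 N at the full 14 mm of travel). Its two lugs stand in the collar's open slots. 6 mm or more below its start (10 is good) it can turn, only clockwise seen from above; the notch is at 60 degrees (52 to 70, then a stop). Let up there, it rises to its starting height, locked.

How it is judged (in metres and radians):
On the way:
1. the loose cap is pushed at least 6 mm down in its collar (z of open_cap_grip in the frame of unit below 0.157 m and angle between open_cap_grip's own z axis and vertical below 0.2 rad and distance of open_cap_grip from where it was at the start of the episode below 0.025 m), for 0.1 s.
At the end, for the whole second after the job is handed in: The cap that was loose is in the collar where it started (grip point within 10 mm of its start), risen back to between 160 and 167 mm above the unit's underside, upright within 8 degrees, its handle along the unit's x axis, as the other cap's, within 12 degrees: its lugs are in the notches (angle between the x axis of open_cap_grip and the x axis of unit, either way round below 0.22 rad and z of open_cap_grip in the frame of unit between 0.16 and 0.167 m and distance of open_cap_grip from where it was at the start of the episode below 0.01 m and angle between open_cap_grip's own z axis and vertical below 0.15 rad); the robot touches nothing.
It fails at once if the cap that was already locked is disturbed (moved over 12 mm or turned over 17 degrees) (distance of shut_cap_grip from where it was at the start of the episode above 0.012 m or angle between the x axis of shut_cap_grip and the x axis of unit, either way round above 0.3 rad).
It also fails if it takes over 32 s, if anything falls off the work surface, if the arm or the gripper's body presses on something with over 40 N, if the wrist force passes 120 N, or if a joint passes its speed limit or range.

## Working session

There is one attempt and no reset: what is moved stays moved. The work goes in short steps, Python scripts to look and compute and a tool call to move; the robot and the scene stay as the last step left them, time stands still between calls to the robot, and variables do not carry over. Pictures are saved under pics/ and viewed, about 8 in all and at most 12, crops included, and the job is handed in when it is done.

Besides the shell and the picture viewer there is one more tool, called after "Call:" as a command line: name --argument value ..., lists and objects as JSON in quotes. jog_arm: Moves the arm, as the interface text tells. Its arguments: {"type":"object","properties":{"moves":{"type":"array"},"hand":{"type":"number"},"squeeze":{"type":"number"}},"required":["moves"]}

```bash
mkdir -p pics
python3 - <<'E'
from plant import ctrl
import cv2,numpy as np
for n in ("top","scene"):
    r=ctrl.read_camera(n); cv2.imwrite(f"pics/{n}0.png",r["image"][:,:,::-1]); print(n,r["K"].tolist(),r["camera_from_world"].round(4).tolist())
s=ctrl.sense();print(s)
E
```

```text
top [[522.6765998492398, 0.0, 326.97559431256036], [0.0, 522.6765998492398, 234.57835260582195], [0.0, 0.0, 1.0]] [[0.0286, -0.9992, 0.0272, 9.6235], [-0.9857, -0.0328, -0.165, 577.7999], [0.1658, -0.0221, -0.9859, 684.9666], [0.0, 0.0, 0.0, 1.0]]
scene [[584.0674089746158, 0.0, 315.0646105032309], [0.0, 584.0674089746158, 250.66409846469492], [0.0, 0.0, 1.0]] [[0.8806, 0.4735, 0.017, -538.441], [0.3508, -0.6274, -0.6952, -93.1157], [-0.3185, 0.6182, -0.7186, 955.4463], [0.0, 0.0, 0.0, 1.0]]
{'clock': 0.1, 'joints': array([ 1.16491820e+00,  8.79155145e-02,  1.37210157e+00,  4.49913778e-06,
        1.68358520e+00, -1.03087262e-01]), 'joint_vel': array([ 0.00124402,  0.00039112, -0.00282617,  0.00066596, -0.00098301,
        0.00042004]), 'joint_efforts': array([ 2.21013543e-03, -3.53015006e+01, -3.14218998e+01, -1.12582036e-04,
        8.01343645e-03,  7.84661211e-06]), 'ee_pos': array([163.79313992, 524.50376747, 191.03821536]), 'orientation': array([[-9.54508079e-01,  2.98183990e-01, -7.97562941e-04],
       [ 2.98184982e-01,  9.54506320e-01, -1.84459935e-03],
       [ 2.11248872e-04, -1.99850628e-03, -9.99997981e-01]]), 'wrist_force': array([-0.41113507, -0.0436329 , -0.33278202]), 'moment': array([-0.01211606,  0.03344743,  0.04316346]), 'finger_gap': 85.83059847882755}
```

View pics/top0.png

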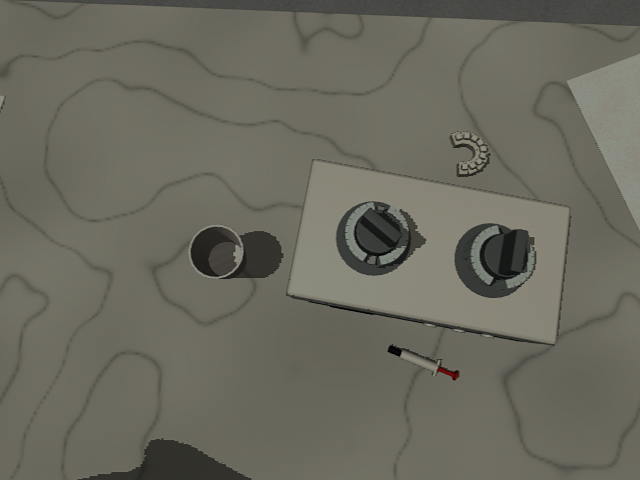

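View pics/scene0.png

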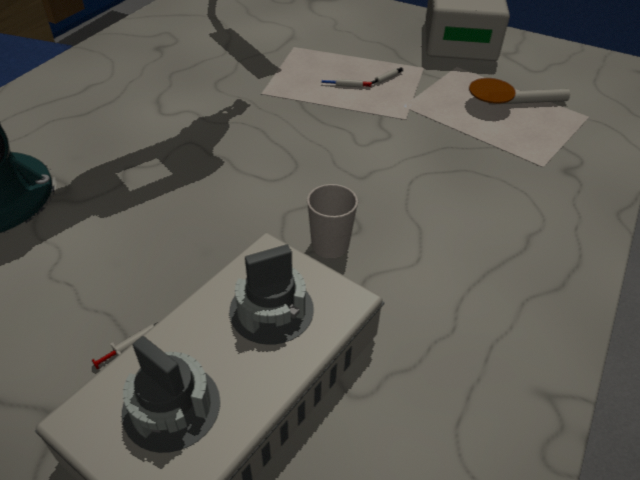

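The top view shows the unit on the right, deck corners about (312,160), (570,207), (555,344), (288,295). The loose cap is the left one, with its handle askew at about (382,228). The locked cap is the right one at about (515,250). The scene view agrees. I'll zoom in for the handle top.

```bash
cat > h.py <<'E'
import numpy as np
def cast(r,px,z):
    K=r["K"];T=r["camera_from_world"];R=T[:3,:3];c=-R.T@T[:3,3]
    d=R.T@np.linalg.solve(K,[px[0],px[1],1.]);return c+d*(z-c[2])/d[2]
def proj(r,p):
    T=r["camera_from_world"];q=r["K"]@(T[:3,:3]@p+T[:3,3]);return q[:2]/q[2]
E
python3 - <<'E'
from plant import ctrl
import cv2,numpy as np
from h import *
r=ctrl.read_camera("top")
P=[cast(r,p,85) for p in [(312,160),(570,207),(555,344),(288,295)]]
for p in P: print(p.round(1))
x=(P[0]+P[1]-P[2]-P[3])[:2];y=(P[0]+P[3]-P[1]-P[2])[:2]
print(np.linalg.norm(x)/2,np.linalg.norm(y)/2,np.degrees([np.arctan2(*x[::-1]),np.arctan2(*y[::-1])-np.pi/2]))
c=np.mean(P,0)[:2];a=np.arctan2(*x[::-1]);
for s in(80,-80):
  g=c+s*np.array([-np.sin(a),np.cos(a)]);print("collar",g,[proj(r,np.array([*g,z])) for z in(125,139,183)])
im=r["image"][190:290,330:430,::-1]
im=cv2.convertScaleAbs(cv2.resize(im,(600,600),interpolation=cv2.INTER_CUBIC),alpha=2.0)
cv2.imwrite("pics/crop.png",im)
E
```

```text
[673.2  51.7  85. ]
[ 620.  -300.9   85. ]
[ 436.6 -272.2   85. ]
[489.6  76.8  85. ]
185.4520864834818 354.7947591134754 [-8.34362332 -8.60470134]
collar [566.45403293 -32.0344603 ] [array([375.75862246, 234.45182718]), array([377.1160896 , 232.56961525]), array([381.78957975, 226.08953287])]
collar [ 543.23650415 -190.34095529] [array([501.29017969, 256.81822355]), array([505.34647017, 255.41569175]), array([519.31219786, 250.58680259])]
```

View pics/crop.png

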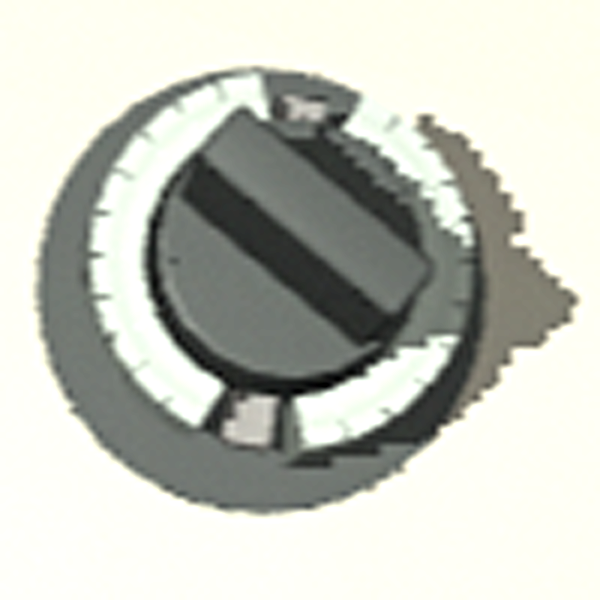

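Call:
jog_arm --moves '[[[33, -46, 10, 0, 0, -0.16], [67, -93, 20, 0, 0, -0.32], [100, -139, 30, 0, 0, -0.48], [134, -186, 35, 0, 0, -0.64], [167, -232, 35, 0, 0, -0.8]]]' --hand 0.6 --squeeze 60

```text
clock: 0.78
ee_pos: [331.9, 291.5, 227.6]
orientation: [[-0.447, 0.895, 0.001], [0.895, 0.447, 0.001], [0.0, 0.001, -1.0]]
wrist_force: [-0.1, -0.2, -0.5]
finger_gap: 51.1
```

Call:
jog_arm --moves '[[[33, -46, 0, 0, 0, -0.16], [67, -93, 0, 0, 0, -0.32], [100, -139, 0, 0, 0, -0.48], [134, -186, 0, 0, 0, -0.64], [167, -232, 0, 0, 0, -0.8]]]'

```text
clock: 1.4
ee_pos: [498.7, 59.3, 226.8]
orientation: [[0.331, 0.944, -0.0], [0.944, -0.331, 0.0], [0.0, -0.0, -1.0]]
wrist_force: [0.4, -0.4, 0.1]
finger_gap: 51.4
```

Call:
jog_arm --moves '[[[33, -46, 0, 0, 0, -0.16], [68, -93, 0, 0, 0, -0.34], [68, -93, 0, 0, 0, -0.34], [68, -93, 0, 0, 0, -0.34]]]'

```text
clock: 1.9
ee_pos: [565.6, -31.7, 226.5]
orientation: [[0.622, 0.783, -0.002], [0.783, -0.622, 0.001], [-0.0, -0.002, -1.0]]
wrist_force: [-0.7, 0.0, 0.2]
finger_gap: 51.2
```

Run:
```python
from plant import ctrl
import cv2,numpy as np
from h import *
r=ctrl.read_camera("top")
C=[cast(r,(330+u/6,190+v/6),183)[:2] for u,v in [(240,105),(430,260),(395,318),(198,155)]]
d=C[0]+C[3]-C[1]-C[2]
print("top: centre",np.mean(C,0),"angle",np.degrees(np.arctan2(d[1],d[0])),np.linalg.norm(d)/2)
r=ctrl.read_camera("wrist"); cv2.imwrite("pics/w0.png",r["image"][:,:,::-1])
np.savez("w0.npz",K=r["K"],T=r["camera_from_world"])
s=ctrl.sense();o=s["orientation"];print(s["clock"],s["ee_pos"],o.round(3).tolist(),"y ang",np.degrees(np.arctan2(o[1,1],o[0,1])),s["joints"],s["finger_gap"])
print(proj(r,np.array([566.5,-32,183])))
```

```text
top: centre [567.91350631 -32.92168032] angle 51.60336136602742 47.75719157903145
2.0 [565.4618602  -30.84741484 227.4137141 ] [[0.621, 0.784, 0.0], [0.784, -0.621, 0.0], [0.0, -0.0, -1.0]] y ang -38.3873265267896 [-1.54817123e-01  1.19699211e-01  1.26595653e+00  3.22578200e-04
  1.75581929e+00  5.15227488e-01] 51.45064639633065
[313.06634115 253.85063317]
```

View pics/w0.png

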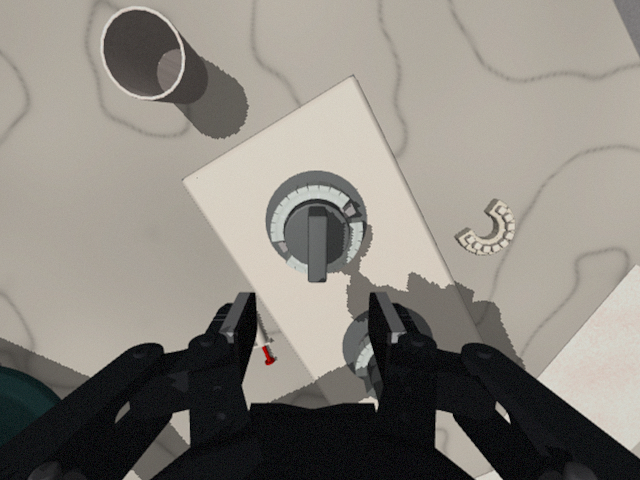

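In the wrist view the handle runs parallel to the pads, with its top face about columns 308–326 and rows 206–282. The collars and the locked cap (380,350) are clear of the fingers.

Run:
```python
import cv2,numpy as np
from h import *
d=np.load("w0.npz");r={"K":d["K"],"camera_from_world":d["T"]}
im=cv2.imread("pics/w0.png")[195:295,260:380]
cv2.imwrite("pics/w0c.png",cv2.convertScaleAbs(cv2.resize(im,None,fx=5,fy=5,interpolation=cv2.INTER_CUBIC),alpha=1.8))
for p in [(308,207),(326,207),(326,282),(308,282),(317,244.5)]: print(cast(r,p,183).round(1))
```

```text
[584.5  -3.7 183. ]
[594.1 -11.3 183. ]
[560.6 -54.6 183. ]
[550.3 -46.5 183. ]
[572.9 -28.3 183. ]
```

View pics/w0c.png

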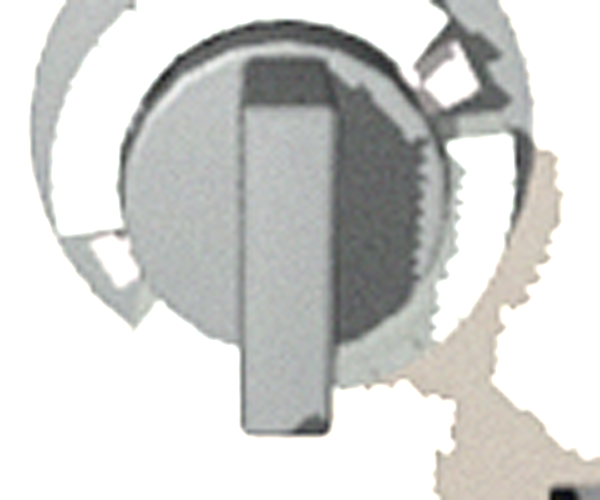

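Top and wrist views agree within about 2–3 mm: grip axis about (569.5, -32), handle angle 51.6°, tool aligned. Next I descend to TCP z 144 and close.

Call:
jog_arm --moves '[[[3.5, 0, -22, 0, 0, 0], [3.5, 0, -44, 0, 0, 0], [3.5, 0, -66, 0, 0, 0], [3.5, 0, -83, 0, 0, 0], [3.5, 0, -83, 0, 0, 0]]]'

```text
clock: 2.62
ee_pos: [568.3, -31.0, 142.8]
orientation: [[0.621, 0.783, -0.003], [0.783, -0.621, 0.0], [-0.001, -0.002, -1.0]]
wrist_force: [-0.5, 0.0, 0.3]
finger_gap: 51.4
```

Call:
jog_arm --moves '[[[0, 0, 0, 0, 0, 0], [0, 0, 0, 0, 0, 0], [0, 0, 0, 0, 0, 0], [0, 0, 0, 0, 0, 0], [0, 0, 0, 0, 0, 0]]]' --hand 0 --squeeze 60

```text
clock: 3.25
ee_pos: [569.6, -32.1, 144.2]
orientation: [[0.623, 0.782, 0.0], [0.782, -0.623, -0.0], [0.0, 0.0, -1.0]]
wrist_force: [-0.9, -0.2, 0.2]
finger_gap: -0.1
```

The gap reads about 0, so nothing is between the pads, or the reading is wrong. I'll look.

Run:
```python
from plant import ctrl
import cv2,numpy as np
a=ctrl.read_camera("wrist")["image"][:,:,::-1]; b=ctrl.read_camera("scene")["image"][:,:,::-1]
cv2.imwrite("pics/mix1.png",cv2.convertScaleAbs(np.hstack([a[100:480,120:520],cv2.resize(b[200:390,50:250],(400,380))]),alpha=1.6))
print(ctrl.sense()["finger_gap"])
```

```text
-0.07357984131100945
```

View pics/mix1.png

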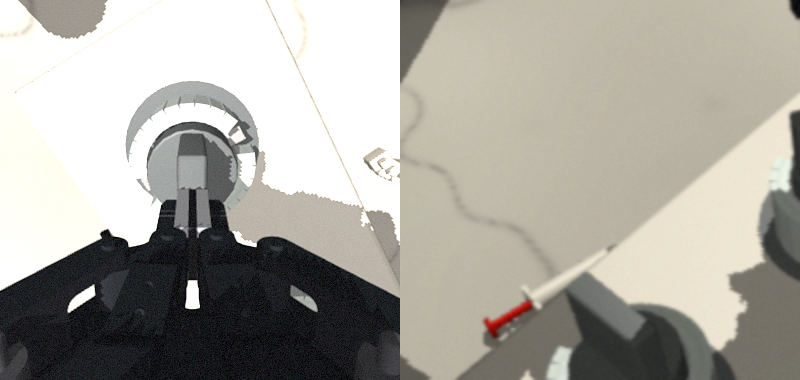

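Left half: the handle's far end is visible at about (193,160), and the fingers sit at (193,210), possibly short of or beyond the handle. The scene crop missed the gripper, so I'll project it and crop there.

Run:
```python
from plant import ctrl
import cv2,numpy as np
from h import *
r=ctrl.read_camera("scene");w=ctrl.read_camera("wrist");s=ctrl.sense()
p=s["ee_pos"];print(p,proj(r,p),proj(w,p),proj(w,p+[0,0,19]))
for q in ([569.5,-32,183],[543,-190,183]): print("scene",proj(r,np.array(q)))
u,v=proj(r,p).astype(int);u=max(u,100);v=max(100,min(v,380))
a=cv2.resize(r["image"][v-100:v+100,u-100:u+100,::-1],(400,400),interpolation=cv2.INTER_CUBIC)
b=cv2.resize(w["image"][200:400,210:410,::-1],(400,400),interpolation=cv2.INTER_CUBIC)
cv2.imwrite("pics/mix2.png",cv2.convertScaleAbs(np.hstack([a,b]),alpha=1.8))
```

```text
[569.48338873 -32.04768974 144.06723065] [270.49624312 274.55699966] [310.92236649 276.75749351] [310.78424484 290.03385438]
scene [269.15257083 250.22477878]
scene [154.03366686 348.49580527]
```

View pics/mix2.png

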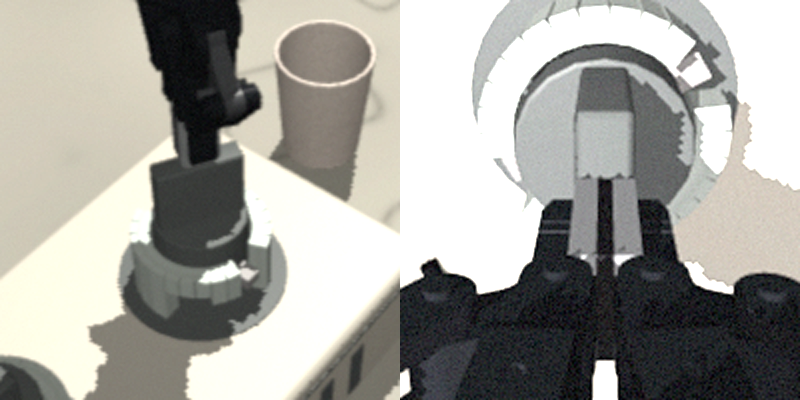

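Right half: the pads are shut at wrist pixel about (312,289). Left half: the finger tips seem to end at the handle's top edge, at scene pixel about (267,256). That doesn't fit a TCP at z = 144. I'll open the gripper and triangulate the tips.

Call:
jog_arm --moves '[[[0, 0, 0, 0, 0, 0], [0, 0, 0, 0, 0, 0], [0, 0, 0, 0, 0, 0]]]' --hand 0.6

```text
clock: 3.82
ee_pos: [569.5, -32.0, 144.1]
orientation: [[0.623, 0.783, 0.0], [0.783, -0.623, -0.0], [-0.0, 0.0, -1.0]]
wrist_force: [0.8, -0.7, 0.8]
finger_gap: 51.1
```

Run:
```python
from plant import ctrl
import cv2,numpy as np
from h import *
r=ctrl.read_camera("scene");w=ctrl.read_camera("wrist");t=ctrl.read_camera("top");s=ctrl.sense()
p=s["ee_pos"];print(p,s["finger_gap"],s["wrist_force"])
P=lambda c:c["K"]@c["camera_from_world"][:3]
X=cv2.triangulatePoints(P(r),P(w),np.array([[267.5],[256.]]),np.array([[312.],[289.]]));X=X[:3,0]/X[3];print("tip tri",X,proj(r,X),proj(w,X))
print("top proj tcp",proj(t,p))
def c(r,u,v,h): return cv2.resize(r["image"][v-h:v+h,u-h:u+h,::-1],(400,400),interpolation=cv2.INTER_CUBIC)
cv2.imwrite("pics/mix3.png",cv2.convertScaleAbs(np.hstack([c(r,270,240,100),c(t,385,225,60)]),alpha=1.8))
```

```text
[569.5048598  -31.99729617 144.14250847] 51.2696267688774 [-0.37842882  0.73870448 -0.62881113]
tip tri [567.78472515 -30.75539652 171.08997686] [268.8314254  256.59869628] [306.50072762 296.607077  ]
top proj tcp [377.63056785 229.39513419]
```

View pics/mix3.png

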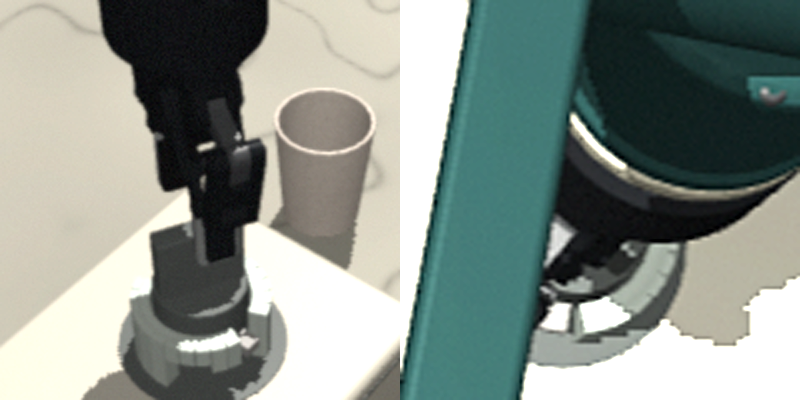

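Run:
```python
from plant import ctrl
import cv2,numpy as np
from h import *
r=ctrl.read_camera("scene")
p=np.array([569.5,-32,0]);n=np.array([.783,-.623,0])
for z in (144,155,165,175,185,195): print(z,[proj(r,p+n*k+[0,0,z]).round(1).tolist() for k in (0,26,33,-26)])
print("handle top ends",[proj(r,p+np.array([.62,.78,0])*k+n*j+[0,0,183]).round(1).tolist() for k in(-25,25) for j in (-7,7)])
g=r["image"][140:340,170:370,::-1]
cv2.imwrite("pics/big.png",cv2.convertScaleAbs(cv2.resize(g[40:150,50:160],(600,600),interpolation=cv2.INTER_CUBIC),alpha=3,beta=20))
```

```text
144 [[270.5, 274.6], [278.8, 291.1], [281.1, 295.7], [262.7, 258.8]]
155 [[270.2, 267.9], [278.5, 284.5], [280.9, 289.1], [262.2, 252.2]]
165 [[269.8, 261.7], [278.3, 278.3], [280.6, 283.0], [261.8, 246.0]]
175 [[269.4, 255.4], [278.0, 272.0], [280.4, 276.7], [261.3, 239.6]]
185 [[269.1, 248.9], [277.7, 265.6], [280.1, 270.2], [260.9, 233.1]]
195 [[268.7, 242.3], [277.4, 259.0], [279.9, 263.6], [260.4, 226.5]]
handle top ends [[244.8, 252.2], [249.1, 261.2], [288.5, 239.7], [293.3, 248.2]]
```

View pics/big.png

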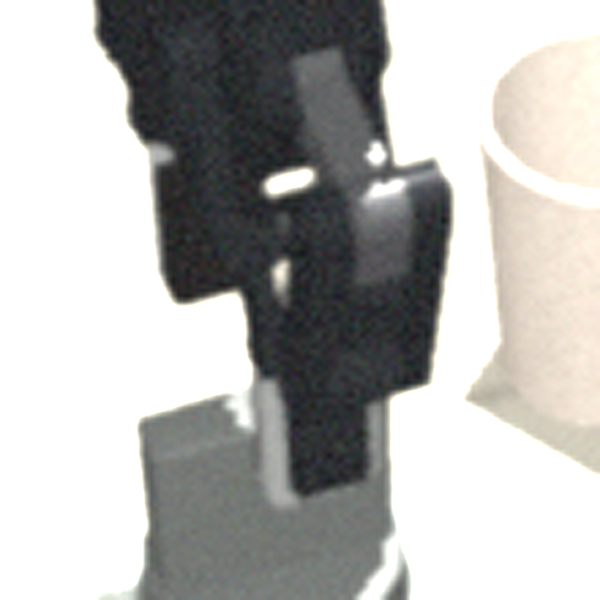

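The open finger's tip is at scene pixel about (280.5,271), which puts the real tips near z≈180. That is about 35 mm above the reported TCP, so the fingers closed just above the handle. The images win here: I'll descend in small steps watching the force, then close.

Call:
jog_arm --moves '[[[0, 0, -8, 0, 0, 0], [0, 0, -16, 0, 0, 0], [0, 0, -22, 0, 0, 0], [0, 0, -26, 0, 0, 0], [0, 0, -26, 0, 0, 0]]]'

```text
clock: 4.65
ee_pos: [569.2, -32.0, 117.6]
orientation: [[0.623, 0.783, -0.001], [0.783, -0.623, 0.0], [-0.0, -0.001, -1.0]]
wrist_force: [-0.6, 0.2, 0.2]
finger_gap: 51.2
```

Call:
jog_arm --moves '[[[0, 0, 0, 0, 0, 0], [0, 0, 0, 0, 0, 0], [0, 0, 0, 0, 0, 0], [0, 0, 0, 0, 0, 0]]]' --hand 0

```text
clock: 5.15
ee_pos: [569.7, -32.0, 118.7]
orientation: [[0.623, 0.783, 0.001], [0.783, -0.623, -0.0], [0.0, 0.001, -1.0]]
wrist_force: [-0.5, 0.2, 1.8]
finger_gap: 12.8
```

Gripped (gap about 13 mm). Now push down 10 mm with a firmer squeeze.

Call:
jog_arm --moves '[[[0, 0, 0, 0, 0, 0], [0, 0, -4, 0, 0, 0], [0, 0, -8, 0, 0, 0], [0, 0, -10, 0, 0, 0], [0, 0, -10, 0, 0, 0]]]' --squeeze 90

```text
clock: 5.78
ee_pos: [569.9, -32.0, 109.7]
orientation: [[0.623, 0.783, 0.002], [0.783, -0.623, -0.0], [0.001, 0.001, -1.0]]
wrist_force: [-1.9, 0.4, 7.8]
finger_gap: 12.0
```

Run:
```python
from plant import ctrl
s=ctrl.sense();print(s["clock"],s["ee_pos"],s["wrist_force"],s["moment"],s["finger_gap"],s["joints"])
```

```text
5.775 [569.88206472 -32.03504149 109.66339915] [-1.89423475  0.43543587  7.752533  ] [0.10829114 0.56722149 0.03844129] 12.036490653703677 [-1.55469234e-01  1.61799437e-01  1.45195861e+00 -1.65657716e-05
  1.52612078e+00  5.16514167e-01]
```

Call:
jog_arm --moves '[[[0, 0, -2, 0, 0, 0], [0, 0, -3, 0, 0, 0], [0, 0, -3, 0, 0, 0]]]' --squeeze 110

```text
clock: 6.15
ee_pos: [569.9, -32.1, 107.3]
orientation: [[0.623, 0.783, 0.002], [0.783, -0.623, -0.0], [0.001, 0.002, -1.0]]
wrist_force: [-3.5, 0.7, 10.2]
finger_gap: 11.6
```

Run:
```python
from plant import ctrl
s=ctrl.sense();print(s["clock"],s["ee_pos"],s["wrist_force"],s["moment"],s["finger_gap"])
r=ctrl.read_camera("wrist");import cv2
cv2.imwrite("pics/w4.png",cv2.convertScaleAbs(cv2.resize(r["image"][190:330,220:420,::-1],None,fx=4,fy=4,interpolation=cv2.INTER_CUBIC),alpha=1.5))
```

```text
6.15 [569.93172921 -32.05002545 107.30174252] [-3.54912059  0.72592225 10.18772598] [0.16909572 0.68359071 0.0040882 ] 11.626888712421334
```

View pics/w4.png

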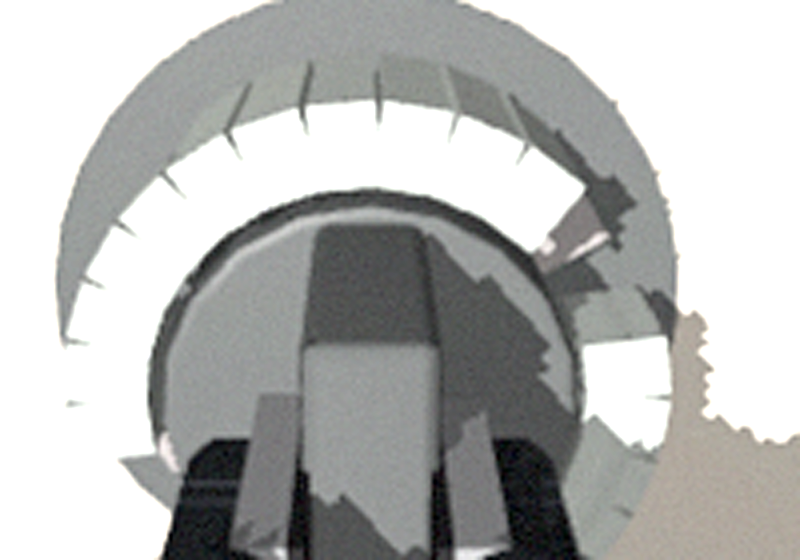

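The handle sits between both pads, the cap is visibly lower in the collar, and the force of about 10 N suggests roughly 9 mm of push. Next I turn it 60° clockwise.

Call:
jog_arm --moves '[[[0, 0, 0, 0, 0, -0.13], [0, 0, 0, 0, 0, -0.26], [0, 0, 0, 0, 0, -0.39], [0, 0, 0, 0, 0, -0.52], [0, 0, 0, 0, 0, -0.52]]]'

```text
clock: 6.82
ee_pos: [571.4, -32.4, 107.9]
orientation: [[0.929, 0.369, 0.006], [0.369, -0.929, -0.001], [0.005, 0.003, -1.0]]
wrist_force: [-0.5, 0.1, 9.9]
finger_gap: 11.9
```

Run:
```python
from plant import ctrl
s=ctrl.sense();print(s["clock"],s["ee_pos"],s["wrist_force"],s["moment"],s["finger_gap"])
```

```text
6.825 [571.38340512 -32.39583066 107.92493509] [-0.5043812   0.06466841  9.92435785] [-0.04716624  0.19298884 -0.08165833] 11.913231611974462
```

Call:
jog_arm --moves '[[[0, 0, 0, 0, 0, -0.13], [0, 0, 0, 0, 0, -0.26], [0, 0, 0, 0, 0, -0.39], [0, 0, 0, 0, 0, -0.53], [0, 0, 0, 0, 0, -0.53]]]'

```text
clock: 7.45
ee_pos: [571.4, -32.6, 108.0]
orientation: [[0.988, -0.152, 0.006], [-0.152, -0.988, -0.002], [0.006, 0.001, -1.0]]
wrist_force: [-0.7, -0.3, 11.1]
finger_gap: 12.0
```

Run:
```python
from plant import ctrl
import numpy as np
s=ctrl.sense();o=s["orientation"];print(s["clock"],s["ee_pos"],s["wrist_force"],s["moment"],s["finger_gap"],np.degrees(np.arctan2(o[1,0],o[0,0])))
```

```text
7.45 [571.38700453 -32.63215238 107.95691632] [-0.68026794 -0.26967414 11.05712583] [-0.1654101   0.16840596 -0.13594928] 12.000927387108042 -8.725259728132764
```

Handle at -8.7° (unit at about -8.4°), so on target. I raise 13 mm while still holding so it seats, then open and lift.

Call:
jog_arm --moves '[[[0, 0, 4, 0, 0, 0], [0, 0, 8, 0, 0, 0], [0, 0, 11, 0, 0, 0], [0, 0, 11, 0, 0, 0]]]'

```text
clock: 7.95
ee_pos: [570.6, -32.3, 116.8]
orientation: [[0.989, -0.151, 0.003], [-0.151, -0.989, -0.001], [0.003, 0.0, -1.0]]
wrist_force: [1.9, -0.6, 3.3]
finger_gap: 11.9
```

Call:
jog_arm --moves '[[[0, 0, 0, 0, 0, 0], [0, 0, 0, 0, 0, 0], [0, 0, 0, 0, 0, 0], [0, 0, 0, 0, 0, 0]]]' --hand 0.6

```text
clock: 8.45
ee_pos: [569.1, -31.9, 115.6]
orientation: [[0.989, -0.151, -0.001], [-0.151, -0.989, 0.0], [-0.001, 0.0, -1.0]]
wrist_force: [0.4, 0.3, 0.5]
finger_gap: 51.0
```

Call:
jog_arm --moves '[[[0, 0, 10, 0, 0, 0], [0, 0, 40, 0, 0, 0], [0, 0, 80, 0, 0, 0], [0, 0, 110, 0, 0, 0], [0, 0, 110, 0, 0, 0]]]'

```text
clock: 9.07
ee_pos: [571.3, -32.2, 230.8]
orientation: [[0.989, -0.151, 0.008], [-0.151, -0.989, -0.001], [0.008, 0.0, -1.0]]
wrist_force: [1.0, 0.3, -0.4]
finger_gap: 51.4
```

Call:
jog_arm --moves '[[[-50, 20, 0, 0, 0, 0], [-100, 40, 0, 0, 0, 0], [-150, 60, 0, 0, 0, 0], [-200, 80, 0, 0, 0, 0], [-200, 80, 0, 0, 0, 0]]]'

```text
clock: 9.7
ee_pos: [366.9, 49.0, 225.7]
orientation: [[0.989, -0.148, 0.0], [-0.148, -0.989, 0.0], [0.0, -0.0, -1.0]]
wrist_force: [0.7, -0.5, 0.2]
finger_gap: 51.5
```

Run:
```python
from plant import ctrl
import cv2,numpy as np
from h import *
r=ctrl.read_camera("top");t=ctrl.read_camera("scene");print(ctrl.sense()["clock"])
a=cv2.resize(r["image"][190:290,330:430,::-1],(400,400),interpolation=cv2.INTER_CUBIC)
b=cv2.resize(t["image"][200:400,120:320,::-1],(400,400),interpolation=cv2.INTER_CUBIC)
cv2.imwrite("pics/end.png",cv2.convertScaleAbs(np.hstack([a,b]),alpha=1.8))
```

```text
9.8
```

View pics/end.png

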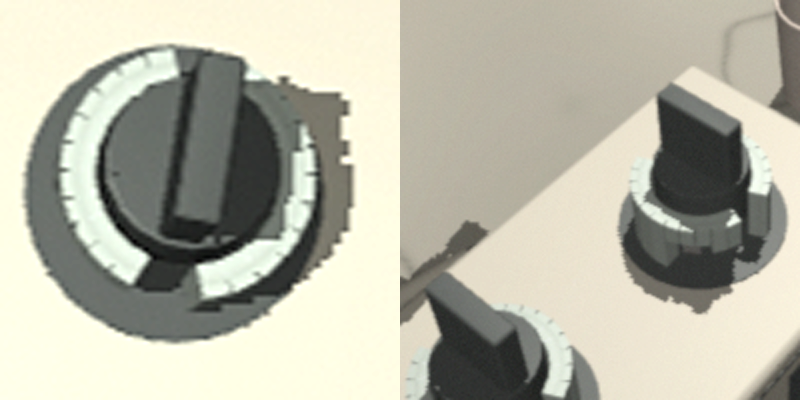

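The handle now runs front to back, with its top centre at crop (210,139), full image (382.5,224.7). That matches the start (382.7,225), so the cap has risen to its starting height. I'll do a quick angle check and hand in.

Run:
```python
from plant import ctrl
import numpy as np
from h import *
r=ctrl.read_camera("top")
f=lambda u,v:cast(r,(330+u/4,190+v/4),183)[:2]
a,b=f(222,56),f(198,223);d=a-b
ang=np.degrees(np.arctan2(d[1],d[0]));print((a+b)/2,ang,np.linalg.norm(d))
if abs(ang+8.4)<8: ctrl.sign_off();print("signed off")
```

```text
[568.06639723 -32.85731628] -7.405294876580336 49.35389753623488
the job is handed in; nothing more can be done
signed off
```

The loose cap is locked, as far as my last camera checks show, and the job is handed in at about 10 s on the robot's clock. I gripped its handle, pushed it down about 9 mm (wrist force about 10 N), and turned it 60° clockwise. I then let it rise, opened the gripper and backed away.

**Last checks, top view:**
- **Angle:** the handle is at -7.4° and the unit's x axis is at about -8.4°, so it is within about 1°.
- **Position:** the top of the handle is at (568.1, -32.9) mm, against (567.9, -32.9) mm at the start.
- **Height:** its image position matches the start, so it looks fully risen. I did not measure the height directly.
- **Locked cap:** the arm never went near it and it looks unchanged, but I did not measure it again.

**What failed or disagreed:**
- **First grasp:** it closed on nothing. The cameras put the fingertips roughly 35 mm higher than the reported TCP height. I went 26 mm lower, watching the force, and the second grasp held.
- **Finger gap:** it read 12–13 mm on the 14 mm handle.

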